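# Screw the V-cradle home on the beam line and load the lens tube

### The arm

A 7-joint arm with a two-finger parallel gripper is mounted at the origin on the work surface. World frame = base frame: x ahead of the robot, y to its left, z up, the work surface at z = 0. Lengths are in m, angles in rad, forces in N, time in s.
With the tool pointing down it reaches from about 0.425 to 0.875 m from the base axis. Payload 8.4 kg.
Tool frame: the origin (TCP) lies between the finger pads; the fingertips stand 22 mm ahead of it and the grasp point (between the pads) lies 3 mm ahead of it (ctrl.finger_overhang is the z of the fingertips in the tool frame, in m); z points along the fingers, y is the line along which they close (so a half turn about z gives the same grasp; the last joint's range is limited). The gripper opens to 87 mm and grips with 3 to 60 N. Pads are 19 mm wide; open, the fingers measure 117 mm over their backs; the gripper's body (75 mm by 190 mm) begins 51 mm behind the grasp point.
Start: joints at [-1.269, 0.333, 0.04, 1.465, -0.013, 1.343, -0.059], TCP at [0.254, 0.598, 0.245] pointing down, gripper open.
Joint ranges: [-2.58, 2.58], [-0.38, 2.09], [-1.3, 1.39], [0.25, 2.4], [-1.5, 4.64], [0.08, 2.09], [-2.65, 2.65]. Speed limits (rad/s): [2.22, 2.22, 2.79, 2.79, 3.14, 3.14, 3.14].

### API

Orientations are given as a unit quaternion [w, x, y, z].
In Python, from workcell import ctrl gives the robot as it stands.
- The arm moves only by the tool move_arm, never from a script. Its argument "plan" is a list of rows, each a list of 7 numbers: the shift along the tool's x, y, z in m, then the turn, a rotation vector about the tool's x, y, z in rad, then the opening in per cent of the stroke, from 0 (shut) to 100 (fully open). A call has exactly 10 rows; each row is the pose to reach, as a shift and turn from the pose commanded when the call began, along the tool's axes at that moment; what a row does not reach only later rows make up. A row lasts 1/10 s, in which the tool goes at most 50 mm and 8.59 degrees, less where a joint would pass 70% of its speed; a pose out of reach is approached as far as the arm can. A call with a gripper value outside its range is refused whole. The fingers move at their own pace and stop on an object; the grip force is fixed at half the most. Time passes only in rows, so rows that repeat a pose let the fingers close, or fill a call up. It gives the time, the measured TCP pose, the force, the opening and the grip force at its end, in the units of the state.
- ctrl.state(): the state, without advancing time (a new reading comes with each control period).
- ctrl.get_image(name): name is "side" or "top" or "wrist"; returns (picture, depth): 384x512x3 uint8, blue, green, red; 384x512 float32, m along the optical axis (not along the pixel's ray), 0 where there is no reading.
- ctrl.camera_info(name): a dict with "fx", "fy", "cx", "cy" (pixels), "extrinsics" (4x4, takes a point from camera to world coordinates). Camera axes: x right, y down, z forward; pixel columns grow to the right and rows downward; lengths in m; the calibration is good to about 2 mm. A picture is of the moment at which its call begins: read the wrist's pose just before it. camera_info takes no time and is no camera call; for the wrist camera it gives the pose at the moment of the call.
- ctrl.finish_job(): hands the job in; it is judged then, once.
The state is a dict: "clock": time; "qpos": joint angles; "qvel": joint speeds; "tau": joint torques, N m; "tcp_pos": TCP position; "ee_rot": TCP orientation; "contact_force": force on the tool from outside, world axes, zero at the start; "ft_torque": the same for the moment, N m; "width": finger opening in m; "finger_force": force on a finger pad.
Only numpy, scipy, OpenCV 4.12 (cv2) and the standard library are available. Lean on these libraries where they do the work, as an engineer would, in place of code of your own. Each camera call takes 0.05 s, during which the arm holds its last target. There are 200 camera calls.

### The job

Screw the V-cradle's threaded post further into its clamped socket, clockwise and less than half a turn, until the drag rises and the cradle's pointer pin faces the iris; do not force it well past that point. Then pick the lens tube off its rest, lower it (do not drop it) into the cradle with its wide hood towards the iris and its barrel centred on the two saddles, and let go. Leave the spare post, the lens box and the spanner where they are.

Things in the scene. Friction and masses are not known exactly. Their poses are not given: they have to be found in the camera images.
- base: Fixed aluminium base plate, 260 x 90 x 12 mm, from 50 mm behind the socket to 210 mm ahead. Origin on the table under the socket's axis; x is the beam line, from socket to iris; z up. The clamped steel socket is 48 mm across, top 45 mm above the table; two low clamps beside it, tops 34 mm above the table.
- iris (a point): Centre of the iris: a fixed black ring standing upright on a post on the same base plate, 72 mm outside, 46 mm opening, 12 mm thick, square across the beam line, 185 mm along it from the socket's axis and 132 mm above the table (its top 168 mm).
- pointer (a point): Tip of the steel pointer pin: 69 mm along the cradle's x from the screw axis, 44 mm below the cradle's origin. It faces the iris squarely when the cradle's x axis lies along the base's x axis: that is the set angle. At the start it is 1.6 to 2.7 rad short of that (cradle x anticlockwise of base x seen from above).
- cradle: Black V-cradle on its threaded post. Origin on the screw axis where a seated tube's axis lies (132 mm up when home, at first up to 4 mm higher); x to the pointer pin, z up. V saddles 12 mm thick at x = +-33 mm, tops 5 mm below the origin, 44 mm wide; fingers fit between. Clockwise drag 0.10 N m; from 0.4 rad short of the set angle 0.28, rising to 0.40 at it. Sinks 1.3 mm per rad. Stays where left.
- cradle_bar (a point): Centre of the cradle's bar (90 mm long in x, 30 wide, 20 high), on the screw axis, 44 mm below the cradle's origin; axes as the cradle's. The place to grip, across its width between the saddles, to turn it. Below the bar is only the post, 22 mm across (30 mm just under the bar).
- rest: Grey fixed parking rest for the tube, foot 100 x 70 x 10 mm, with two V saddles like the cradle's (12 mm thick, at x = +-33 mm, tops 55 mm above the table). Origin under its middle on the table, x along the tube towards its hood.
- tube_mid (a point): Middle of the lens tube's grip, on its axis; x towards the hood. 0.25 to 0.46 kg. Plain black barrel 40 mm across, from 55 mm behind this point to 50 mm ahead, then an aluminium hood 54 mm across, 26 mm long. Starts level in the rest, 60 mm above the table, half-way between the saddles. It may roll about its axis: only its x axis matters.
- tube_hood (a point): Middle of the wide hood of the lens tube, on its axis, 63 mm ahead of tube_mid.
- tube: The whole lens tube (origin and axes as tube_mid).
- spare_post: Spare bare steel post standing on the table, 25 mm across, 75 mm tall, origin under its foot. To be left alone.
- optics_box: Flat lens box, white with a clear lid, 80 x 80 x 34 mm, origin under its middle. To be left alone.
- spanner: Steel spanner, 150 mm long, lying on the table beyond the work, origin at its middle. To be left alone.
There are look-alikes about, which are no part of the job. Leave any purple or yellow look-alike of the tube alone.

How it is judged:
By the outcome, as a careful person would: the job done as asked, in the order asked, and still so for the second after the job is handed in, with the robot touching nothing.
It also fails if it takes over 70 s, if anything falls off the work surface, if the arm or the gripper's body presses on something with over 40 N, if the wrist force passes 120 N, or if a joint passes its speed limit or range.

## Working session

There is one attempt and no reset: what is moved stays moved. The work goes in short steps, Python scripts to look and compute and a tool call to move; the robot and the scene stay as the last step left them, time stands still between calls to the robot, and variables do not carry over. Pictures are saved under pics/ and viewed, at most 10 in all, crops included, and the job is handed in when it is done.

Besides the shell and the picture viewer there is one more tool, called in YAML: its name, and indented under it one key for each argument. move_arm: Moves the arm, as the interface text tells. Its arguments: {"type":"object","properties":{"plan":{"type":"array","items":{"type":"array","items":{"type":"number"}}}},"required":["plan"]}

```bash
mkdir -p pics; ls; python3 - <<'E'
from workcell import ctrl
import cv2,numpy as np
s=ctrl.state();print(s)
for n in("side","top"):
    im,d=ctrl.get_image(n);cv2.imwrite(f"pics/{n}0.png",im);np.savez(f"{n}0.npz",im=im,d=d,**ctrl.camera_info(n))
    print(n,ctrl.camera_info(n))
E
```

```text
pics
{'clock': 0.0, 'qpos': array([-1.26919737,  0.33391072,  0.039849  ,  1.46628291, -0.01336794,
        1.34330412, -0.05851254]), 'qvel': array([-0.0007596 ,  0.00053263, -0.00014306, -0.00222224, -0.00039133,
       -0.00050581, -0.00018695]), 'tau': array([-2.58257760e-04, -6.56340194e+01,  1.33480232e+00, -4.03800702e+01,
       -5.96900750e-02,  4.46951576e-02,  1.41696373e-04]), 'tcp_pos': array([0.25344943, 0.59807137, 0.24365334]), 'ee_rot': array([-9.68537035e-05,  1.99060384e-01,  9.79986883e-01, -8.14172790e-04]), 'contact_force': array([-0.03767421, -0.05867506, -0.84398478]), 'ft_torque': array([-0.01995303,  0.00403664, -0.06139233]), 'finger_force': 0.0, 'width': 0.08713008937855204}
side {'fx': 485.0557693630405, 'fy': 485.0557693630405, 'cx': 256.2997940276783, 'cy': 191.8156961145585, 'extrinsics': array([[ 0.95642413, -0.14209316,  0.25507336,  0.13800152],
       [-0.29195017, -0.45270777,  0.84250862, -1.41658469],
       [-0.00424102, -0.88026429, -0.47446475,  0.87609654],
       [ 0.        ,  0.        ,  0.        ,  1.        ]])}
top {'fx': 431.21020124930953, 'fy': 431.21020124930953, 'cx': 255.96966107477937, 'cy': 194.1409470153193, 'extrinsics': array([[-0.01481712, -0.99543796,  0.09425347,  0.4272139 ],
       [-0.99968609,  0.01284348, -0.02151207, -0.0857809 ],
       [ 0.02020339, -0.09454263, -0.99531579,  1.18090283],
       [ 0.        ,  0.        ,  0.        ,  1.        ]])}
```

View pics/side0.png

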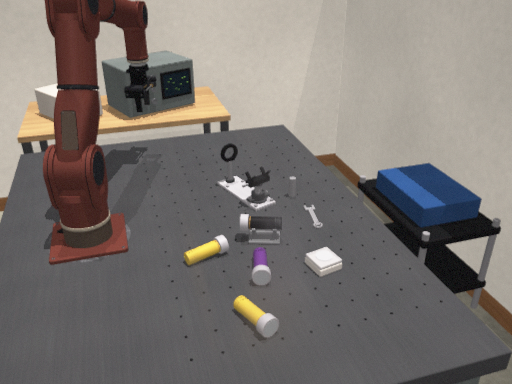

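View pics/top0.png

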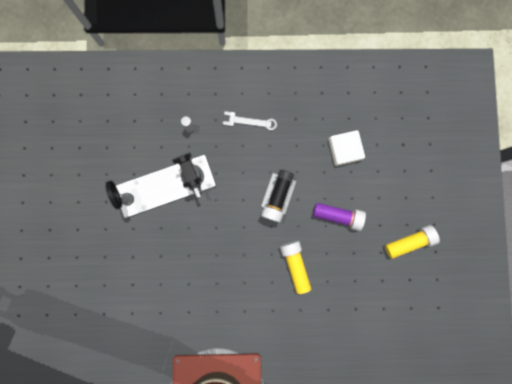

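The top view shows the tube candidates: a black tube on the grey rest at (280,193), purple at (340,216), and yellow at (297,268) and (412,242). I choose the black one. The socket and cradle are near (190,175), the iris at (115,195), and the spare post at (186,121). I'll check these in one close crop.

```bash
cat > h.py <<'E'
import numpy as np,cv2
from workcell import ctrl
def cloud(d,info):
    v,u=np.mgrid[:d.shape[0],:d.shape[1]]
    P=np.stack([(u-info["cx"])*d/info["fx"],(v-info["cy"])*d/info["fy"],d],-1)
    E=info["extrinsics"];return P@E[:3,:3].T+E[:3,3]
def pix(p,info):
    E=info["extrinsics"];q=(np.asarray(p)-E[:3,3])@E[:3,:3]
    return np.stack([info["fx"]*q[...,0]/q[...,2]+info["cx"],info["fy"]*q[...,1]/q[...,2]+info["cy"]],-1)
E
python3 - <<'E'
from h import *
z=np.load("top0.npz");im=z["im"];W=cloud(z["d"],z)
cv2.imwrite("pics/crop.png",cv2.resize(im[100:240,95:310],None,fx=3.6,fy=3.6,interpolation=cv2.INTER_CUBIC))
for n,(u,v) in dict(iris=(115,195),sock=(190,175),pin=(197,192),post=(186,121),barrel=(281,187),hood=(271,213)).items(): print(n,W[v,u].round(3))
u0,u1,v0,v1=105,220,145,222
S=W[v0:v1,u0:u1].reshape(-1,3);I=im[v0:v1,u0:u1].reshape(-1,3)
m=(I.min(1)>170)&(abs(S[:,2]-.012)<.008)
r=cv2.minAreaRect(S[m][:,:2].astype(np.float32)*1000);print(r,cv2.boxPoints(r))
S=W[165:230,255:302].reshape(-1,3)
for lo,hi in((.006,.016),(.06,.1)):
    q=S[(S[:,2]>lo)&(S[:,2]<hi)];r=cv2.minAreaRect(q[:,:2].astype(np.float32)*1000);print(lo,r,len(q))
E
```

```text
iris [0.531 0.241 0.11 ]
sock [0.58  0.057 0.099]
pin [0.538 0.04  0.094]
post [0.727 0.07  0.073]
barrel [ 0.549 -0.174  0.077]
hood [ 0.482 -0.147  0.085]
((563.775390625, 137.75978088378906), (91.01692962646484, 256.69091796875), 18.7421817779541) [[479.44135   244.67726  ]
 [561.91876     1.5976343]
 [648.10944    30.8423   ]
 [565.632     273.92194  ]]
0.006 ((525.2403564453125, -167.57559204101562), (147.11256408691406, 107.82646179199219), 2.961125373840332) 310
0.06 ((528.7677001953125, -166.8560791015625), (52.59151077270508, 131.50836181640625), 70.53563690185547) 820
```

View pics/crop.png

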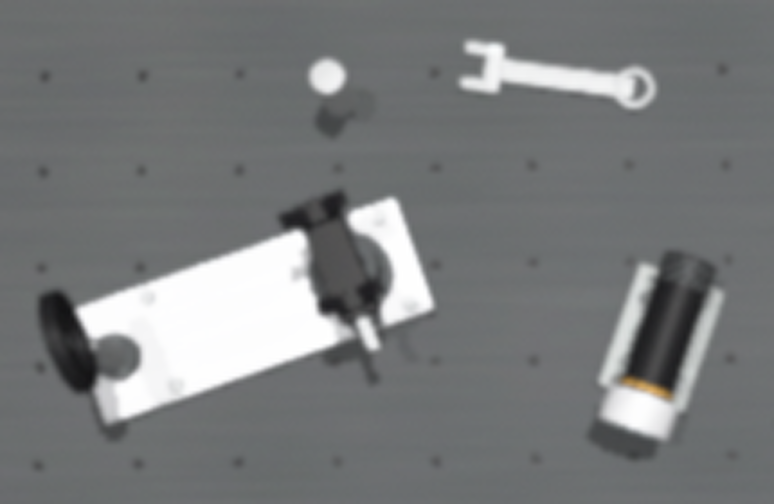

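Crop: the cradle is at (338,255) with its steel pin pointing down to (372,345). The iris is at (68,340), and the black tube on the grey rest has its hood at (640,410). Choices confirmed. Next I work out the move above the cradle.

```bash
cat >> h.py <<'E'
from scipy.spatial.transform import Rotation as R
def go(p,yaw,s=None):
    """shift & turn in tool axes to TCP p with tool down and tool y at yaw (deg)"""
    s=s or ctrl.state();q=s["ee_rot"];A=R.from_quat(q[[1,2,3,0]])
    a=np.radians(yaw);y=np.array([np.cos(a),np.sin(a),0]);z=np.array([0,0,-1.]);x=np.cross(y,z)
    T=R.from_matrix(np.stack([x,y,z],1))
    return A.inv().apply(np.asarray(p)-s["tcp_pos"]).round(4),(A.inv()*T).as_rotvec().round(4)
E
python3 -c "
from h import *
print(go([.5895,.062,.26],111))"
```

```text
(array([-0.5186, -0.3626, -0.0157]), array([-1.400e-03, -5.000e-04, -7.673e-01]))
```

move_arm:
  plan:
    - [-0.04,-0.028,-0.0157,0,0,-0.07,100]
    - [-0.08,-0.056,-0.0157,0,0,-0.14,100]
    - [-0.12,-0.084,-0.0157,0,0,-0.21,100]
    - [-0.16,-0.112,-0.0157,0,0,-0.28,100]
    - [-0.2,-0.14,-0.0157,0,0,-0.35,100]
    - [-0.24,-0.168,-0.0157,0,0,-0.42,100]
    - [-0.28,-0.196,-0.0157,0,0,-0.49,100]
    - [-0.32,-0.224,-0.0157,0,0,-0.56,100]
    - [-0.36,-0.252,-0.0157,0,0,-0.63,100]
    - [-0.4,-0.28,-0.0157,0,0,-0.7,100]

```text
clock: 1.1
tcp_pos: [0.5132, 0.1826, 0.2602]
ee_rot: [-0.0, -0.151, 0.989, 0.0]
contact_force: [0.8, 0.7, -0.1]
width: 0.0873
finger_force: 0.0
```

```bash
python3 -c "
from h import *
s=ctrl.state();print(s['clock'],s['tcp_pos'],s['qpos']);print(go([.5895,.062,.26],111))"
```

```text
1.1 [0.51318613 0.18263893 0.26016249] [-0.71080491  0.10706237  0.31257118  1.71417947 -0.03398649  1.32578904
  1.48129857]
(array([-3.700e-02, -1.379e-01,  1.000e-04]), array([ 0.0001, -0.0002, -0.0644]))
```

move_arm:
  plan:
    - [-0.01,-0.035,0,0,0,-0.02,100]
    - [-0.02,-0.07,0,0,0,-0.04,100]
    - [-0.03,-0.105,0,0,0,-0.055,100]
    - [-0.037,-0.138,0,0,0,-0.064,100]
    - [-0.037,-0.138,0,0,0,-0.064,100]
    - [-0.037,-0.138,0,0,0,-0.064,100]
    - [-0.037,-0.138,0,0,0,-0.064,100]
    - [-0.037,-0.138,0,0,0,-0.064,100]
    - [-0.037,-0.138,0,0,0,-0.064,100]
    - [-0.037,-0.138,0,0,0,-0.064,100]

```text
clock: 2.1
tcp_pos: [0.5885, 0.0643, 0.2603]
ee_rot: [0.0, -0.181, 0.983, 0.0]
contact_force: [-0.7, -0.9, -0.9]
width: 0.0873
finger_force: 0.0
```

```bash
python3 - <<'E'
from h import *
i=ctrl.camera_info("wrist");im,d=ctrl.get_image("wrist");cv2.imwrite("pics/w1.png",im);np.savez("w1.npz",im=im,d=d,**i)
s=ctrl.state();print(s['clock'],s['tcp_pos'],s['qpos']);print(i["extrinsics"].round(3),pix([.5895,.062,.1],i),pix([.53,.237,.132],i))
W=cloud(d,i);h=W[...,2]
for lo,hi in((.09,.106),(.112,.14)):
    m=(h>lo)&(h<hi)&(np.hypot(W[...,0]-.5895,W[...,1]-.062)<.08);q=W[m]
    print(lo,m.sum(),cv2.minAreaRect(q[:,:2].astype(np.float32)*1000),np.median(q[:,2]))
E
```

```text
2.15 [0.58856585 0.0640777  0.26035509] [-0.53618919  0.21250077  0.41580214  1.60735044 -0.08769489  1.34008405
  1.82606147]
[[-0.357  0.897  0.261  0.517]
 [ 0.934  0.343  0.1    0.039]
 [ 0.     0.28  -0.96   0.4  ]
 [ 0.     0.     0.     1.   ]] [252.51655449 177.92935215] [441.76673053 192.88711575]
0.09 1804 ((580.0947875976562, 60.22154235839844), (113.84757232666016, 29.94858169555664), 21.960214614868164) 0.09861243494165478
0.112 821 ((591.1143798828125, 64.58582305908203), (78.01313018798828, 48.12295150756836), 22.176713943481445) 0.12000730638973911
```

View pics/w1.png

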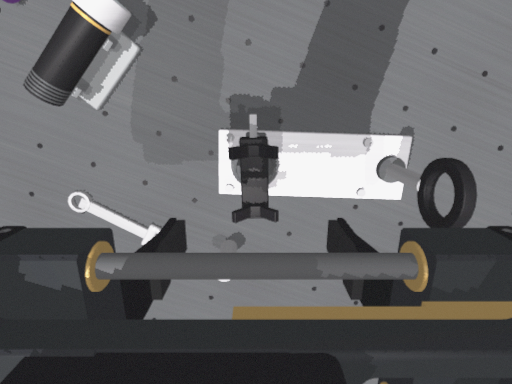

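Wrist view: the bar is at (253,180) with the pin up at (253,118). The iris is at (447,193), and the black tube with its hood is at the upper left. Cradle yaw is about 202° and the axis about (0.591, 0.0646). Next I refine the base yaw and plan the descent.

```bash
python3 - <<'E'
from h import *
z=np.load("w1.npz");im=z["im"];W=cloud(z["d"],z);h=W[...,2]
m=(abs(h-.012)<.005)&(im.min(2)>150);m[:110]=0;m[:,:215]=0;m[210:]=0
r=cv2.minAreaRect(W[m][:,:2].astype(np.float32)*1000);print(r)
a=W[(h>.1)&(h<.18)&(np.arange(512)[None]>410)&(np.arange(384)[:,None]<225)];print(a.mean(0),len(a),a.max(0),np.degrees(np.arctan2(a.mean(0)[1]-.0646,a.mean(0)[0]-.591)))
r=cv2.minAreaRect(a[:,:2].astype(np.float32)*1000);print(r)
print(go([.591,.0646,.15],112))
E
```

```text
((565.309326171875, 140.6649932861328), (90.42670440673828, 259.0829772949219), 19.01642608642578)
[0.52748756 0.23507887 0.1397372 ] 2685 [0.56481798 0.25346055 0.16850897] 110.43303617896869
((530.5408325195312, 238.22427368164062), (69.56938171386719, 15.252250671386719), 19.42897605895996)
(array([-0.0024, -0.0004,  0.1104]), array([ 0.    ,  0.0002, -0.0201]))
```

move_arm:
  plan:
    - [-0.0024,-0.0004,0.03,0,0,-0.02,100]
    - [-0.0024,-0.0004,0.06,0,0,-0.02,100]
    - [-0.0024,-0.0004,0.09,0,0,-0.02,100]
    - [-0.0024,-0.0004,0.11,0,0,-0.02,100]
    - [-0.0024,-0.0004,0.125,0,0,-0.02,100]
    - [-0.0024,-0.0004,0.14,0,0,-0.02,100]
    - [-0.0024,-0.0004,0.155,0,0,-0.02,100]
    - [-0.0024,-0.0004,0.167,0,0,-0.02,100]
    - [-0.0024,-0.0004,0.167,0,0,-0.02,100]
    - [-0.0024,-0.0004,0.167,0,0,-0.02,100]

```text
clock: 3.15
tcp_pos: [0.5912, 0.064, 0.0934]
ee_rot: [0.0, -0.19, 0.982, -0.0]
contact_force: [0.5, -0.6, -0.1]
width: 0.0869
finger_force: 0.0
```

move_arm:
  plan:
    - [0,0,0,0,0,0,0]
    - [0,0,0,0,0,0,0]
    - [0,0,0,0,0,0,0]
    - [0,0,0,0,0,0,0]
    - [0,0,0,0,0,0,0]
    - [0,0,0,0,0,0,0]
    - [0,0,0,0,0,0,0]
    - [0,0,0,0,0,0,0]
    - [0,0,0,0,0,0,0]
    - [0,0,0,0,0,0,0]

```text
clock: 4.15
tcp_pos: [0.5912, 0.0638, 0.0933]
ee_rot: [0.0, -0.19, 0.982, -0.0]
contact_force: [0.9, -1.6, 0.7]
width: 0.0299
finger_force: 30.0
```

```bash
python3 -c "
from h import *
s=ctrl.state();print(s);print(go([.591,.0646,.093],112))"
```

```text
{'clock': 4.15, 'qpos': array([-0.50231517,  0.36033567,  0.38814001,  1.79069469, -0.15680885,
        1.02067466,  1.89932897]), 'qvel': array([ 0.00145639,  0.00095682,  0.00056954,  0.00040537, -0.00113846,
        0.00057645,  0.00102609]), 'tau': array([-7.91281946e-01, -5.81227219e+01,  5.41537866e+00, -3.46710455e+01,
       -3.52891451e-01,  2.03414443e-01, -4.92955197e-02]), 'tcp_pos': array([0.59117503, 0.06380487, 0.09332412]), 'ee_rot': array([ 7.62724145e-05, -1.90314036e-01,  9.81723248e-01, -1.64303099e-04]), 'contact_force': array([ 0.90775424, -1.56560178,  0.73768695]), 'ft_torque': array([-0.18152476, -0.09291272,  0.04344065]), 'finger_force': 29.951297430088744, 'width': 0.029852478410056737}
(array([-0.0001,  0.0008,  0.0003]), array([-0.0004,  0.0001, -0.001 ]))
```

move_arm:
  plan:
    - [0,0,0.0001,0,0,0.08,0]
    - [0,0,0.0003,0,0,0.2,0]
    - [0,0,0.0004,0,0,0.34,0]
    - [0,0,0.0006,0,0,0.48,0]
    - [0,0,0.0008,0,0,0.62,0]
    - [0,0,0.001,0,0,0.76,0]
    - [0,0,0.0012,0,0,0.9,0]
    - [0,0,0.0014,0,0,1.04,0]
    - [0,0,0.0015,0,0,1.13,0]
    - [0,0,0.0016,0,0,1.2,0]

```text
clock: 5.15
tcp_pos: [0.5914, 0.0632, 0.0918]
ee_rot: [0.001, 0.399, 0.917, -0.0]
contact_force: [-0.4, -3.9, 0.2]
width: 0.0293
finger_force: 30.0
```

```bash
python3 -c "
from h import *
s=ctrl.state();print(s['contact_force'],s['ft_torque'],s['tcp_pos'],s['width'],s['finger_force'],s['qpos']);print(go([.591,.0646,.0912],19.1))"
```

```text
[-0.4144817  -3.92475091  0.19020174] [-0.8487682  -0.32540513  0.06603187] [0.59143222 0.06320165 0.09180436] 0.029337588150304853 29.952713845996186 [-0.68195887  0.39618368  0.61580475  1.80059074 -0.26211139  1.02677645
  0.78400572]
(array([0.0013, 0.0006, 0.0006]), array([1.000e-04, 1.400e-03, 4.165e-01]))
```

move_arm:
  plan:
    - [0,0,0.0001,0,0,0.06,0]
    - [0,0,0.0001,0,0,0.12,0]
    - [0,0,0.0002,0,0,0.18,0]
    - [0,0,0.0003,0,0,0.24,0]
    - [0,0,0.0004,0,0,0.29,0]
    - [0,0,0.0004,0,0,0.33,0]
    - [0,0,0.0005,0,0,0.36,0]
    - [0,0,0.0005,0,0,0.38,0]
    - [0,0,0.0005,0,0,0.38,0]
    - [0,0,0.0005,0,0,0.38,0]

```text
clock: 6.15
tcp_pos: [0.5914, 0.0632, 0.0916]
ee_rot: [0.001, 0.564, 0.826, -0.0]
contact_force: [-0.7, -4.2, 5.4]
width: 0.0297
finger_force: 30.0
```

```bash
python3 - <<'E'
from h import *
s=ctrl.state();print(s['contact_force'],s['ft_torque'],s['tcp_pos'],s['width'],s['finger_force'],s['tau'][6]);print(go([.591,.0646,.0912],19.1))
i=ctrl.camera_info("wrist");im,d=ctrl.get_image("wrist");cv2.imwrite("pics/w2.png",im);np.savez("w2.npz",im=im,d=d,**i)
E
```

```text
[-0.7375687  -4.23721783  5.36151048] [-1.3082426   0.00781284  0.27412613] [0.59143014 0.06319011 0.09160076] 0.029691944100552953 29.992194328224286 -0.3077342268079519
(array([0.0015, 0.0001, 0.0004]), array([0.0004, 0.0011, 0.0401]))
```

View pics/w2.png

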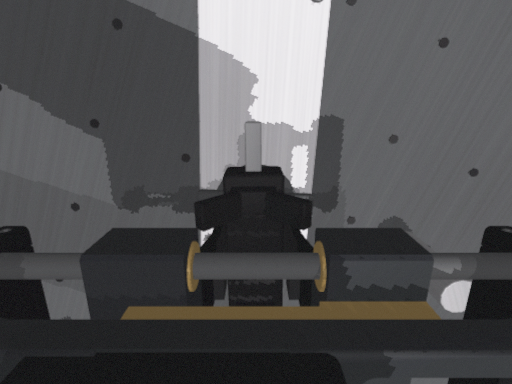

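The wrist view shows the pin ahead at (253,122)–(253,170) over the white plate (edges at x≈200 and 325). The drag has risen, as expected. Now I measure pin yaw against the plate.

```bash
python3 - <<'E'
from h import *
z=np.load("w2.npz");im=z["im"].astype(int);W=cloud(z["d"],z);h=W[...,2]
vv,uu=np.mgrid[:384,:512]
def yaw(c): 
    vx,vy=cv2.fitLine(c[:,:2].astype(np.float32)*1000,cv2.DIST_HUBER,0,.01,.01)[:2,0]
    return np.degrees(np.arctan2(vy,vx))%180
m=(h>.07)&(h<.1)&(uu>235)&(uu<275)&(vv>120)&(vv<168);q=W[m]
print("pin",m.sum(),yaw(q),q[:,:2].mean(0))
m=(h>.07)&(h<.108)&(uu>215)&(uu<295)&(vv>120)&(vv<230);print("bar+pin rect",cv2.minAreaRect(W[m][:,:2].astype(np.float32)*1000))
# plate edges
for side in(0,1):
    E=[]
    for v in range(5,110):
        cols=np.where((abs(h[v]-.012)<.0035)&(uu[v]>180)&(uu[v]<345))[0]
        if len(cols)>40: E.append(W[v,cols[0] if side==0 else cols[-1]])
    E=np.array(E);print("edge",side,len(E),yaw(E),E.mean(0))
E
```

```text
pin 782 111.574326 [0.56956802 0.11782976]
bar+pin rect ((577.1790161132812, 100.68095397949219), (43.67289352416992, 59.91415786743164), 21.45490837097168)
edge 0 105 109.143364 [0.51470009 0.15065423 0.01036556]
edge 1 105 109.04627 [0.59747506 0.18317183 0.01042465]
```

move_arm:
  plan:
    - [0,0,0,0,0,0.015,0]
    - [0,0,0,0,0,0.03,0]
    - [0,0,0.0001,0,0,0.042,0]
    - [0,0,0.0001,0,0,0.042,0]
    - [0,0,0.0001,0,0,0.042,0]
    - [0,0,0.0001,0,0,0.042,0]
    - [0,0,0.0001,0,0,0.042,0]
    - [0,0,0.0001,0,0,0.042,0]
    - [0,0,0.0001,0,0,0.042,0]
    - [0,0,0.0001,0,0,0.042,0]

```text
clock: 7.2
tcp_pos: [0.5915, 0.0631, 0.0916]
ee_rot: [0.001, 0.581, 0.814, -0.0]
contact_force: [-0.6, -5.1, 6.6]
width: 0.0296
finger_force: 30.0
```

```bash
cat > pin.py <<'E'
from h import *
i=ctrl.camera_info("wrist");im,d=ctrl.get_image("wrist");W=cloud(d,i);h=W[...,2]
vv,uu=np.mgrid[:384,:512]
m=(h>.07)&(h<.1)&(uu>235)&(uu<275)&(vv>120)&(vv<168);q=W[m]
vx,vy=cv2.fitLine(q[:,:2].astype(np.float32)*1000,cv2.DIST_HUBER,0,.01,.01)[:2,0]
print("pin",m.sum(),np.degrees(np.arctan2(vy,vx))%180)
s=ctrl.state();print(s['contact_force'],s['ft_torque'],s['tcp_pos'],s['tau'][6],go([.591,.0646,.0912],19.1))
E
python3 pin.py
```

```text
pin 766 110.62544
[-1.12542566 -4.41666502  5.78523111] [-1.30640999  0.07335253  0.34521831] [0.5914522  0.06311095 0.09156124] -0.3361578471958637 (array([0.0016, 0.0001, 0.0004]), array([ 0.0005,  0.0011, -0.0019]))
```

move_arm:
  plan:
    - [0,0,0,0,0,0.01,0]
    - [0,0,0,0,0,0.02,0]
    - [0,0,0,0,0,0.03,0]
    - [0,0,0,0,0,0.03,0]
    - [0,0,0,0,0,0.03,0]
    - [0,0,0,0,0,0.03,0]
    - [0,0,0,0,0,0.03,0]
    - [0,0,0,0,0,0.03,0]
    - [0,0,0,0,0,0.03,0]
    - [0,0,0,0,0,0.03,0]

```text
clock: 8.25
tcp_pos: [0.5915, 0.0631, 0.0916]
ee_rot: [0.001, 0.593, 0.805, -0.0]
contact_force: [0.1, -5.1, 5.2]
width: 0.0296
finger_force: 30.0
```

```bash
python3 pin.py
```

```text
pin 765 108.96554
[ 0.20905071 -6.13442466  4.9939186 ] [-1.32911963  0.11355624  0.32909342] [0.59146516 0.0631493  0.09157371] -0.3564849402755499 (array([ 0.0015, -0.    ,  0.0004]), array([ 0.0005,  0.0011, -0.0318]))
```

move_arm:
  plan:
    - [0,0,0,0,0,0.03,100]
    - [0,0,0,0,0,0.03,100]
    - [0,0,0,0,0,0.03,100]
    - [0,0,0,0,0,0.03,100]
    - [0,0,0,0,0,0.03,100]
    - [0,0,0,0,0,0.03,100]
    - [0,0,-0.03,0,0,0.03,100]
    - [0,0,-0.07,0,0,0.03,100]
    - [0,0,-0.12,0,0,0.03,100]
    - [0,0,-0.168,0,0,0.03,100]

```text
clock: 9.3
tcp_pos: [0.5907, 0.0638, 0.2609]
ee_rot: [-0.0, 0.605, 0.796, -0.0]
contact_force: [0.3, 0.5, -0.0]
width: 0.0863
finger_force: 0.0
```

```bash
python3 - <<'E'
from h import *
print(ctrl.state()['tcp_pos'])
i=ctrl.camera_info("wrist");im,d=ctrl.get_image("wrist");np.savez("w3.npz",im=im,d=d,**i);cv2.imwrite("pics/w3.png",im)
W=cloud(d,i);h=W[...,2];rr=np.hypot(W[...,0]-.5912,W[...,1]-.0645)
for lo,hi in((.08,.102),(.112,.14)):
    m=(h>lo)&(h<hi)&(rr<.08);q=W[m]
    print(lo,m.sum(),cv2.minAreaRect(q[:,:2].astype(np.float32)*1000),np.median(q[:,2]))
m=(abs(h-.012)<.005)&(im.min(2)>150);print(cv2.minAreaRect(W[m][:,:2].astype(np.float32)*1000))
E
```

```text
[0.59070057 0.06384335 0.26093355]
0.08 1734 ((587.724853515625, 75.40641784667969), (30.106285095214844, 113.72550201416016), 18.68267250061035) 0.09704925497192635
0.112 729 ((591.5901489257812, 64.48921203613281), (48.618011474609375, 77.8008041381836), 18.477291107177734) 0.11917157169785736
((587.8155517578125, 42.269500732421875), (226.54795837402344, 438.41864013671875), 18.61581039428711)
```

View pics/w3.png

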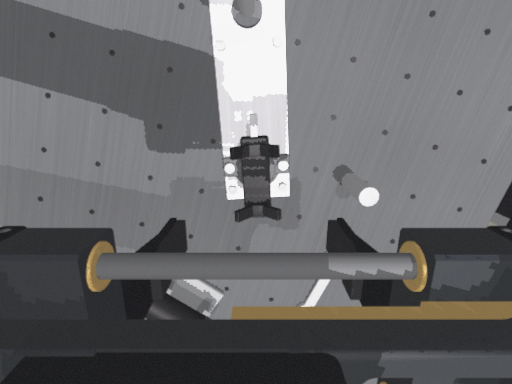

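The view shows the cradle at (256,178) aligned along the plate, with its pin at (253,120) facing the iris post at (247,10). Yaw is 108.6° against the base's 109.05°. On to the tube.

```bash
python3 -c "
from h import *
print(go([.538,-.170,.24],70.5))"
```

```text
(array([-0.2102, -0.1166,  0.028 ]), array([ 0.0092,  0.0044, -0.9593]))
```

move_arm:
  plan:
    - [-0.022,-0.012,0,0,0,-0.1,100]
    - [-0.05,-0.03,0,0,0,-0.22,100]
    - [-0.08,-0.045,0,0,0,-0.34,100]
    - [-0.11,-0.06,0,0,0,-0.47,100]
    - [-0.14,-0.075,0,0,0,-0.6,100]
    - [-0.17,-0.09,0.01,0,0,-0.73,100]
    - [-0.195,-0.105,0.02,0,0,-0.85,100]
    - [-0.21,-0.1166,0.028,0,0,-0.96,100]
    - [-0.21,-0.1166,0.028,0,0,-0.96,100]
    - [-0.21,-0.1166,0.028,0,0,-0.96,100]

```text
clock: 10.35
tcp_pos: [0.5351, -0.1694, 0.2311]
ee_rot: [-0.0, 0.17, 0.985, 0.0]
contact_force: [-0.2, 0.1, -0.2]
width: 0.087
finger_force: 0.0
```

```bash
python3 - <<'E'
from h import *
i=ctrl.camera_info("wrist");im,d=ctrl.get_image("wrist");np.savez("w4.npz",im=im,d=d,**i);cv2.imwrite("pics/w4.png",im)
s=ctrl.state();print(s['tcp_pos'],s['qpos'])
W=cloud(d,i);h=W[...,2];rr=np.hypot(W[...,0]-.53,W[...,1]+.168)
m=(h>.066)&(h<.1)&(rr<.09);print(m.sum(),cv2.minAreaRect(W[m][:,:2].astype(np.float32)*1000),W[m][:,2].max())
hd=W[m&(h>.082)];print(hd.mean(0))
m=(h>.076)&(h<.0815)&(rr<.09);q=W[m];l=cv2.fitLine(q[:,:2].astype(np.float32)*1000,cv2.DIST_HUBER,0,.01,.01)[:,0];print(l,np.degrees(np.arctan2(l[1],l[0]))%180)
m=(abs(h-.010)<.004)&(rr<.1);print(cv2.minAreaRect(W[m][:,:2].astype(np.float32)*1000))
print(go([.538,-.170,.24],70.5))
E
```

```text
[ 0.53562175 -0.16864196  0.23127821] [-0.46120148  0.19121602  0.78736262  1.73478145 -0.14186415  1.27363565
  1.58941918]
4560 ((531.2111206054688, -165.62417602539062), (51.16273880004883, 131.3828887939453), 70.60179138183594) 0.08791973837325884
[ 0.48152328 -0.14798542  0.08472968]
[ 9.4250643e-01 -3.3418807e-01  5.3858917e+02 -1.6893341e+02] 160.47684
((540.6549682617188, -169.68814086914062), (69.87965393066406, 98.93959045410156), 69.96196746826172)
(array([-0.0027, -0.0005, -0.0087]), array([0.0006, 0.0002, 0.0002]))
```

View pics/w4.png

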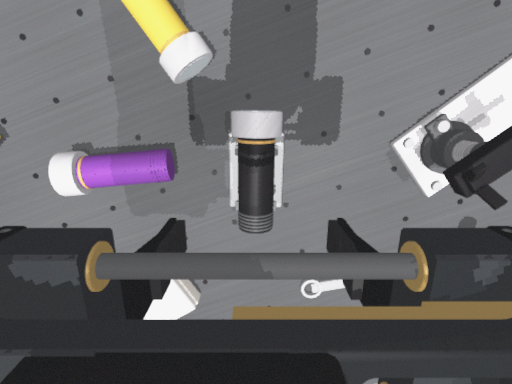

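The black tube is at (256,175), lying in the rest with its hood up at (257,123). The purple and yellow tubes are to the left. Tube mid is about (0.541, −0.169), yaw 160.4°.

move_arm:
  plan:
    - [-0.003,0.001,0.0,0,0,0,100]
    - [-0.003,0.001,0.03,0,0,0,100]
    - [-0.003,0.001,0.06,0,0,0,100]
    - [-0.003,0.001,0.08,0,0,0,100]
    - [-0.003,0.001,0.1,0,0,0,100]
    - [-0.003,0.001,0.1,0,0,0,100]
    - [-0.003,0.001,0.1,0,0,0,100]
    - [-0.003,0.001,0.1,0,0,0,100]
    - [-0.003,0.001,0.1,0,0,0,100]
    - [-0.003,0.001,0.1,0,0,0,100]

```text
clock: 11.4
tcp_pos: [0.5388, -0.1696, 0.1319]
ee_rot: [0.001, 0.169, 0.986, 0.0]
contact_force: [-0.4, -0.5, -0.4]
width: 0.0869
finger_force: 0.0
```

```bash
python3 -c "
from h import *
s=ctrl.state();print(s['tcp_pos'],go([.541,-.1693,.063],70.4))"
```

```text
[ 0.53879891 -0.16957578  0.13186266] (array([-0.0019,  0.001 ,  0.0689]), array([0.0005, 0.0012, 0.0033]))
```

move_arm:
  plan:
    - [-0.002,0.001,0.02,0,0,0.003,100]
    - [-0.002,0.001,0.04,0,0,0.003,100]
    - [-0.002,0.001,0.055,0,0,0.003,100]
    - [-0.002,0.001,0.065,0,0,0.003,100]
    - [-0.002,0.001,0.069,0,0,0.003,100]
    - [-0.002,0.001,0.069,0,0,0.003,100]
    - [-0.002,0.001,0.069,0,0,0.003,0]
    - [-0.002,0.001,0.069,0,0,0.003,0]
    - [-0.002,0.001,0.069,0,0,0.003,0]
    - [-0.002,0.001,0.069,0,0,0.003,0]

```text
clock: 12.4
tcp_pos: [0.5407, -0.1693, 0.0624]
ee_rot: [0.0, 0.17, 0.985, 0.0]
contact_force: [-0.6, 0.5, -0.6]
width: 0.0631
finger_force: 0.0
```

move_arm:
  plan:
    - [0,0,0,0,0,0,0]
    - [0,0,0,0,0,0,0]
    - [0,0,0,0,0,0,0]
    - [0,0,0,0,0,0,0]
    - [0,0,-0.01,0,0,0,0]
    - [0,0,-0.03,0,0,0,0]
    - [0,0,-0.06,0,0,0,0]
    - [0,0,-0.1,0,0,0,0]
    - [0,0,-0.15,0,0,0,0]
    - [0,0,-0.15,0,0,0,0]

```text
clock: 13.4
tcp_pos: [0.5433, -0.1704, 0.2186]
ee_rot: [0.005, 0.17, 0.985, 0.001]
contact_force: [0.3, -0.7, -4.3]
width: 0.0393
finger_force: 30.0
```

```bash
python3 - <<'E'
from h import *
i=ctrl.camera_info("wrist");im,d=ctrl.get_image("wrist");np.savez("w5.npz",im=im,d=d,**i);cv2.imwrite("pics/w5.png",im)
s=ctrl.state();t=s['tcp_pos'];print(t,s['width'],s['finger_force'],s['contact_force'])
W=cloud(d,i);h=W[...,2]
m=(h>t[2]-.06)&(h<t[2]+.05)&(np.hypot(W[...,0]-t[0],W[...,1]-t[1])<.1)&(np.arange(384)[:,None]<228)
q=W[m];p=(q-t)@R.from_quat(s['ee_rot'][[1,2,3,0]]).as_matrix();print(m.sum(),p.min(0),p.max(0))
for a in range(20,80,10):
    g=p[(abs(p[:,0]-a)<.001*1)] if 0 else p[abs(p[:,0]-a/1000)<.003]
    if len(g): print(a,g[:,1].min().round(4),g[:,1].max().round(4),g[:,2].min().round(4))
print(go([.5914,.0645,.23],18.9))
E
```

```text
[ 0.54202201 -0.16954995  0.21526125] 0.03936412946127224 29.97987002134323 [ 0.77322424 -0.18078993 -4.9724101 ]
11564 [ 0.00754659 -0.02697169 -0.02830867] [0.07472735 0.03001411 0.01971296]
20 -0.0183 0.0212 -0.0209
30 -0.0178 0.0216 -0.0214
40 -0.0183 0.0217 -0.0211
50 -0.0245 0.0285 -0.0281
60 -0.0245 0.0284 -0.0283
70 -0.0246 0.0285 -0.0282
(array([ 0.0318,  0.2371, -0.0144]), array([0.0042, 0.0038, 0.8993]))
```

move_arm:
  plan:
    - [0.003,0.015,-0.01,0,0,0.06,0]
    - [0.006,0.045,-0.0144,0,0,0.16,0]
    - [0.01,0.075,-0.0144,0,0,0.28,0]
    - [0.014,0.11,-0.0144,0,0,0.4,0]
    - [0.018,0.145,-0.0144,0,0,0.53,0]
    - [0.022,0.175,-0.0144,0,0,0.66,0]
    - [0.026,0.205,-0.0144,0,0,0.78,0]
    - [0.03,0.225,-0.0144,0,0,0.86,0]
    - [0.032,0.237,-0.0144,0,0,0.899,0]
    - [0.032,0.237,-0.0144,0,0,0.899,0]

```text
clock: 14.45
tcp_pos: [0.5888, 0.0675, 0.2244]
ee_rot: [-0.001, 0.58, 0.815, -0.001]
contact_force: [-0.2, -0.1, -4.9]
width: 0.039
finger_force: 30.0
```

move_arm:
  plan:
    - [0,0,0.01,0,0,0,0]
    - [0,0,0.02,0,0,0,0]
    - [0,0,0.03,0,0,0,0]
    - [0,0,0.04,0,0,0,0]
    - [0,0,0.04,0,0,0,0]
    - [0,0,0.04,0,0,0,0]
    - [0,0,0.04,0,0,0,0]
    - [0,0,0.04,0,0,0,0]
    - [0,0,0.04,0,0,0,0]
    - [0,0,0.04,0,0,0,0]

```text
clock: 15.45
tcp_pos: [0.5899, 0.0648, 0.1867]
ee_rot: [0.0, 0.581, 0.814, 0.0]
contact_force: [-0.4, 0.0, -4.2]
width: 0.0391
finger_force: 30.0
```

```bash
python3 -c "
from h import *
s=ctrl.state();print(s['tcp_pos'],s['contact_force'],s['ft_torque'],go([.5917,.0635,.136],18.8))"
```

```text
[0.58994299 0.06476842 0.18669388] [-0.38887337  0.00570442 -4.22093052] [-0.07385497 -0.04082709  0.01788331] (array([-0.0018,  0.0012,  0.0507]), array([ 0.0003, -0.    ,  0.002 ]))
```

move_arm:
  plan:
    - [0,0.0009,0.008,0,0,0.002,0]
    - [0,0.0009,0.016,0,0,0.002,0]
    - [0,0.0009,0.024,0,0,0.002,0]
    - [0,0.0009,0.032,0,0,0.002,0]
    - [0,0.0009,0.038,0,0,0.002,0]
    - [0,0.0009,0.043,0,0,0.002,0]
    - [0,0.0009,0.047,0,0,0.002,0]
    - [0,0.0009,0.047,0,0,0.002,0]
    - [0,0.0009,0.047,0,0,0.002,0]
    - [0,0.0009,0.047,0,0,0.002,0]

```text
clock: 16.45
tcp_pos: [0.5909, 0.065, 0.1398]
ee_rot: [0.0, 0.582, 0.813, 0.0]
contact_force: [0.6, 0.4, -5.1]
width: 0.0392
finger_force: 30.0
```

move_arm:
  plan:
    - [0,0,0.001,0,0,0,0]
    - [0,0,0.0015,0,0,0,0]
    - [0,0,0.002,0,0,0,0]
    - [0,0,0.0025,0,0,0,0]
    - [0,0,0.003,0,0,0,0]
    - [0,0,0.0035,0,0,0,0]
    - [0,0,0.004,0,0,0,0]
    - [0,0,0.0045,0,0,0,0]
    - [0,0,0.0045,0,0,0,0]
    - [0,0,0.0045,0,0,0,0]

```text
clock: 17.45
tcp_pos: [0.5907, 0.065, 0.1349]
ee_rot: [-0.0, 0.582, 0.813, -0.0]
contact_force: [0.4, -0.4, -4.1]
width: 0.0393
finger_force: 30.0
```

Not in contact yet, so I lower it gently a little more.

move_arm:
  plan:
    - [0,0,0.0005,0,0,0,0]
    - [0,0,0.001,0,0,0,0]
    - [0,0,0.001,0,0,0,0]
    - [0,0,0.001,0,0,0,0]
    - [0,0,0.001,0,0,0,0]
    - [0,0,0.001,0,0,0,0]
    - [0,0,0.001,0,0,0,0]
    - [0,0,0.001,0,0,0,0]
    - [0,0,0.001,0,0,0,0]
    - [0,0,0.001,0,0,0,0]

```text
clock: 18.45
tcp_pos: [0.5908, 0.0651, 0.134]
ee_rot: [0.0, 0.582, 0.813, 0.0]
contact_force: [-1.0, 0.4, -0.9]
width: 0.0389
finger_force: 30.0
```

move_arm:
  plan:
    - [0,0,0.0004,0,0,0,0]
    - [0,0,0.0004,0,0,0,0]
    - [0,0,0.0004,0,0,0,0]
    - [0,0,0.0004,0,0,0,0]
    - [0,0,0.0004,0,0,0,0]
    - [0,0,0.0004,0,0,0,0]
    - [0,0,0.0004,0,0,0,0]
    - [0,0,0.0004,0,0,0,0]
    - [0,0,0.0004,0,0,0,0]
    - [0,0,0.0004,0,0,0,0]

```text
clock: 19.45
tcp_pos: [0.5909, 0.065, 0.1338]
ee_rot: [0.0, 0.582, 0.813, 0.0]
contact_force: [-1.2, -0.9, 4.6]
width: 0.0387
finger_force: 30.0
```

```bash
python3 - <<'E'
from h import *
i=ctrl.camera_info("wrist");im,d=ctrl.get_image("wrist");np.savez("w6.npz",im=im,d=d,**i);cv2.imwrite("pics/w6.png",im)
s=ctrl.state();print(s['tcp_pos'],s['contact_force'],s['ft_torque'])
E
```

```text
[0.59089955 0.06503048 0.13381232] [-0.85322279  0.30777712  4.89416681] [-0.03669195  0.18056716  0.05139787]
```

View pics/w6.png

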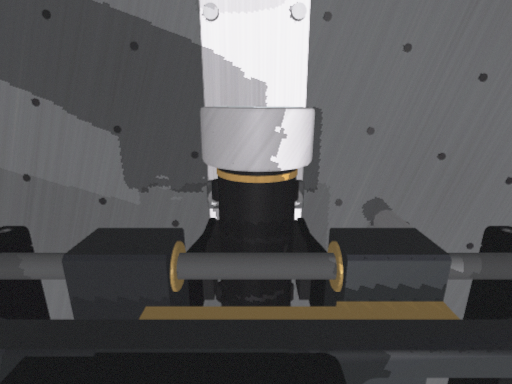

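The tube is seated: the saddles now push up with about 5 N. The hood at (257,135) points along the plate towards the iris. Release and retreat.

move_arm:
  plan:
    - [0,0,0,0,0,0,100]
    - [0,0,0,0,0,0,100]
    - [0,0,0,0,0,0,100]
    - [0,0,0,0,0,0,100]
    - [0,0,0,0,0,0,100]
    - [0,0,0,0,0,0,100]
    - [0,0,-0.01,0,0,0,100]
    - [0,0,-0.04,0,0,0,100]
    - [0,0,-0.09,0,0,0,100]
    - [0,0,-0.14,0,0,0,100]

```text
clock: 20.5
tcp_pos: [0.5902, 0.0646, 0.2756]
ee_rot: [-0.0, 0.582, 0.813, -0.0]
contact_force: [1.3, -0.0, -0.7]
width: 0.087
finger_force: 0.0
```

```bash
python3 - <<'E'
from h import *
i=ctrl.camera_info("wrist");im,d=ctrl.get_image("wrist");np.savez("w7.npz",im=im,d=d,**i)
top,td=ctrl.get_image("top")
c=np.hstack([cv2.resize(im[:240],(400,188)),cv2.resize(top[100:240,95:310],(400,188))]);cv2.imwrite("pics/w7.png",c)
print(ctrl.state()['tcp_pos'],ctrl.state()['clock'])
W=cloud(d,i);h=W[...,2];rr=np.hypot(W[...,0]-.588,W[...,1]-.074)
m=(h>.141)&(h<.165)&(rr<.09)&(np.arange(384)[:,None]<228);q=W[m]
r=cv2.minAreaRect(q[:,:2].astype(np.float32)*1000);print(m.sum(),r)
a=np.radians(109);u=np.array([np.cos(a),np.sin(a)]);t=(q[:,:2]-[.5912,.0642])@u;n=(q[:,:2]-[.5912,.0642])@[-u[1],u[0]]
print("along",t.min(),t.max(),"want -.055 .076")
for lo in(-.05,-.01,.02,.04,.06):
    k=(t>lo)&(t<lo+.01)
    if k.sum(): print(lo,h[m][k].max(),n[k].min(),n[k].max())
m=(h>.075)&(h<.103)&(rr<.09)&(np.arange(384)[:,None]<228);t=(W[m][:,:2]-[.5912,.0642]);k=t@u>.055;print('pin',k.sum(),np.degrees(np.arctan2(t[k][:,1],t[k][:,0])).mean() if k.sum() else 0)
E
```

```text
[0.59361254 0.06442777 0.28125603] 20.6
4735 ((584.9417724609375, 80.83323669433594), (49.66119384765625, 120.74565887451172), 17.36650848388672)
along -0.04263919834937574 0.07833801970370567 want -.055 .076
-0.05 0.1466521686138048 -0.01729872714247022 0.01773913475005292
-0.01 0.15239984573951249 -0.016836371404586808 0.016964299046322857
0.02 0.15213955496686982 -0.018372273125826552 0.01637296736142531
0.04 0.15227867755766944 -0.01805973469832892 0.016043350201932108
0.06 0.15884708335990422 -0.025213648910179725 0.023893270564248364
pin 0 0
```

View pics/w7.png

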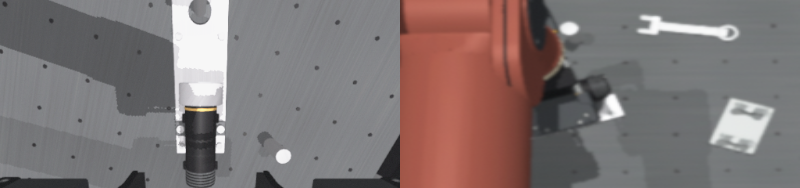

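Left: the tube lies in the cradle, hood at (200,92) towards the iris. The arm was still moving in that reading, so I'll settle and measure once more.

move_arm:
  plan:
    - [-0.01,0,-0.01,0,0,0,100]
    - [-0.02,0,-0.02,0,0,0,100]
    - [-0.03,0,-0.03,0,0,0,100]
    - [-0.03,0,-0.03,0,0,0,100]
    - [-0.03,0,-0.03,0,0,0,100]
    - [-0.03,0,-0.03,0,0,0,100]
    - [-0.03,0,-0.03,0,0,0,100]
    - [-0.03,0,-0.03,0,0,0,100]
    - [-0.03,0,-0.03,0,0,0,100]
    - [-0.03,0,-0.03,0,0,0,100]

```text
clock: 21.6
tcp_pos: [0.6003, 0.0368, 0.3035]
ee_rot: [-0.0, 0.582, 0.813, -0.0]
contact_force: [0.2, 0.2, -0.8]
width: 0.0871
finger_force: 0.0
```

```bash
python3 - <<'E'
from h import *
i=ctrl.camera_info("wrist");im,d=ctrl.get_image("wrist")
W=cloud(d,i);h=W[...,2];rr=np.hypot(W[...,0]-.588,W[...,1]-.074)
row=np.arange(384)[:,None]<228
m=(h>.141)&(h<.165)&(rr<.09)&row;q=W[m]
print(m.sum(),cv2.minAreaRect(q[:,:2].astype(np.float32)*1000))
a=np.radians(109.05);u=np.array([np.cos(a),np.sin(a)]);nn=np.array([-u[1],u[0]]);o=[.5912,.0640];t=(q[:,:2]-o)@u;n=(q[:,:2]-o)@nn
print("along",t.min(),t.max())
x=[];c=[]
for lo in np.arange(-.04,.05,.01):
    k=(t>lo)&(t<lo+.01)
    if k.sum()>50: x.append(lo);c.append((n[k].min()+n[k].max())/2)
print(np.round(c,4),"tube yaw err deg",np.degrees(np.polyfit(x,c,1)[0]))
m=(abs(h-.012)<.004)&(im.min(2)>150)&row&(rr<.22)
t=(W[m][:,:2]-o)@u;n=(W[m][:,:2]-o)@nn;x=[];c=[]
for lo in np.arange(.08,.14,.005):
    k=(t>lo)&(t<lo+.005)
    if k.sum()>20:x.append(lo);c.append((n[k].min(),n[k].max()))
c=np.array(c);print("plate edges err",len(x),np.degrees(np.polyfit(x,c,1)[0]))
E
```

```text
4648 ((588.4541015625, 76.6798095703125), (49.8524055480957, 131.46356201171875), 19.861406326293945)
along -0.05296370120119703 0.078366913930742
[-0.0005 -0.0006 -0.     -0.0006 -0.0002 -0.0007 -0.0002 -0.0007 -0.0008] tube yaw err deg -0.17951592181310644
plate edges err 13 [-0.12149679 -0.40639084]
```

```bash
python3 -c "
from workcell import ctrl
print(ctrl.finish_job())"
```

```text
the job is handed in; nothing more can be done
None
```

The job is handed in, though no verdict came back: the cradle is screwed in to within about 0.5° of the set angle, and the lens tube sits in it with its hood towards the iris, about 2 mm off centre along the saddles.

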